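Comb the stirring rods into the ribbed drying tray

TASK

Lift the rake from its stand and comb it across the ribbed tray, its teeth sliding lightly on the ribs and never pressed down hard (14 N at most), until each of the three stirring rods lies down in a groove. Move the rods with the rake only, not with the gripper, leave the other things where they are, and hang the rake back upright in its stand and let go.

Things in the scene. Friction and masses are not known exactly. Their poses are not given: they have to be found in the camera images.
- tray_mid (a point): Grey drying tray with white ribs, 142 x 300 mm, fixed. Point at its middle, at rib-top height (20 mm above the counter). x along the grooves, y across them (the 300 mm way). 13 ribs 5 mm wide, every 18 mm from y = -108 to +108 mm; the 12 grooves between are 13 mm wide, 12 mm deep; each takes one rod, whose top then lies 2 mm below the rib tops
- tray_end (a point): Middle of the flat apron at the tray's +y end, 125 mm from tray_mid and level with the rib tops; a like apron lies at the -y end. Each apron spans |y| = 105 to 145 mm of the tray; aprons and ribs span x = -66 to +66 mm. A 5 mm thick rim round all this rises 7 mm above the rib tops
- rod_a_mid (a point): Orange plastic stirring rod, round-ended, 10 mm diameter, 100 mm long, about 25 g. Point at its centre; x runs along the rod. It starts on top of the tray's ribs, 0.3 to 0.6 rad askew to the grooves
- rod_b_mid (a point): Red plastic stirring rod, round-ended, 10 mm diameter, 100 mm long, about 25 g. Point at its centre; x runs along the rod. It starts on top of the tray's ribs, 0.3 to 0.6 rad askew to the grooves
- rod_c_mid (a point): Yellow plastic stirring rod, round-ended, 10 mm diameter, 100 mm long, about 25 g. Point at its centre; x runs along the rod. It starts on top of the tray's ribs, 0.3 to 0.6 rad askew to the grooves
- rake_handle (a point): Hand rake, 0.23 kg, hanging upright in its stand. Point at the centre of its black handle block, 50 mm (x) by 22 mm thick (y) by 50 mm tall (z); grasp it across the 22 mm. Under the block is an aluminium bar 196 mm long (x), 24 mm wide, 14 mm thick
- rake_bar (a point): Middle of the underside of the rake's bar, 39 mm below rake_handle. Below hangs a green comb 128 mm long (x): 8 flat-soled teeth 10 mm wide, 6 mm apart, 24 mm long in y, so they bridge grooves. Its stem is set differently every time: soles 40 to 64 mm below this point, not measured, find it by touch. Teeth sprung: 0.9 N preload, 0.9 N per mm for 5 mm, then they bottom out hard
- stand_seat (a point): Stand of the rake, fixed: two blue posts 180 mm apart along x, 75 mm tall. Point midway between them at the height of their tops, on which the ends of the rake's bar rest (rake_handle then 39 mm above this point, rake x along stand x, either way round). 10 mm high cheeks at the post tops stand 32 mm apart in y and take the 24 mm bar between them; the comb hangs free between the posts
- canister0: White canister with white lid, 72 mm diameter, 95 mm tall; origin at its foot. Leave alone
- canister1: Like canister0
- canister2: Like canister0
- spoon_rest: White ceramic spoon rest, 100 mm diameter, 22 mm tall; origin at its foot. Leave alone
- funnel: Clear glass funnel standing on its 90 mm mouth, 100 mm tall; origin at its foot. Leave alone
- spoon: Wooden spoon, 200 mm long, lying on the counter; origin on its underside. Leave alone
Things that resemble listed ones, but are neither listed nor needed, are in the scene too. Leave any red look-alike of the part that bears rake_handle alone.

How it is judged:
On the way, in this order (a step that is already met when the one before it is completed fails the run):
1. the rake is lifted clear of its stand (z of rake_handle in the frame of stand_seat above 0.059 m), for 0.1 s.
2. the rake's teeth rest on the tray with light pressure (over 0.6 N) (contact force between rake and tray above 0.6 N), for 0.3 s.
3. all three rods lie down in grooves (z of rod_a_mid in the frame of tray_mid between -0.012 and -0.003 m and angle between the x axis of each of rod_a_mid, rod_b_mid, rod_c_mid and the x axis of tray_mid, either way round below 0.1 rad and y of rod_a_mid in the frame of tray_mid between -0.11 and 0.11 m and x of rod_a_mid in the frame of tray_mid between -0.03 and 0.03 m and z of rod_b_mid in the frame of tray_mid between -0.012 and -0.003 m and y of rod_b_mid in the frame of tray_mid between -0.11 and 0.11 m and x of rod_b_mid in the frame of tray_mid between -0.03 and 0.03 m and z of rod_c_mid in the frame of tray_mid between -0.012 and -0.003 m and y of rod_c_mid in the frame of tray_mid between -0.11 and 0.11 m and x of rod_c_mid in the frame of tray_mid between -0.03 and 0.03 m), for 0.2 s.
At the end, for the whole second after the job is handed in: Each rod lies in a groove (centre 3 mm or more below the rib tops, axis within 0.1 rad of the grooves); the rake hangs in its stand, handle point within 14 mm sideways of the stand point and 34 to 45 mm above it, upright within 0.12 rad, along the stand within 0.2 rad; all at rest (all of step 3 and z of rake_handle in the frame of stand_seat between 0.034 and 0.045 m and horizontal distance between rake_handle and stand_seat below 0.014 m and angle between rake_handle's own z axis and vertical below 0.12 rad and angle between the x axis of rake_handle and the x axis of stand_seat, either way round below 0.2 rad and linear speed of each of rake, rod_a, rod_b, rod_c below 0.02 m/s); the robot touches nothing.
It fails at once if the rake pressed on the tray with more than 14 N (contact force between rake and tray above 14 N).
It fails at once if the gripper pushes a rod (contact force between the fingers and rod_a above 0.5 N or contact force between the fingers and rod_b above 0.5 N or contact force between the fingers and rod_c above 0.5 N).
It fails at once if a bystander moved more than 20 mm (distance of any of canister0, canister1, canister2, spoon_rest, funnel, spoon from where it was at the start of the episode above 0.02 m).
It also fails if it takes over 67 s, if anything falls off the work surface, if the arm or the gripper's body presses on something with over 40 N, if the wrist force passes 120 N, or if a joint passes its speed limit or range.

ROBOT

A 6-joint arm with a two-finger parallel gripper is mounted at the origin on the work surface. World frame = base frame: x ahead of the robot, y to its left, z up, the work surface at z = 0. Lengths are in m, angles in rad, forces in N, time in s.
With the tool pointing down it reaches from about 0.35 to 0.725 m from the base axis. Payload 6 kg.
Tool frame: the origin (TCP) lies on the centre line of the jaws, within the pads' length; the fingertips stand robot.tcp_to_tips ahead of it and the grasp point (between the pads) lies 5 mm behind it (robot.tcp_to_tips is the distance from the TCP to the fingertips, in m); z points along the fingers, y is the line along which they close (so a half turn about z gives the same grasp; the last joint's range is limited). The gripper opens to 85 mm and grips with 20 to 120 N. Pads are 22 mm wide; open, the fingers measure 114 mm over their backs; the gripper's body (76 mm by 85 mm) begins 54 mm behind the grasp point. The pads swing forward as they close: fully open they stand 13 mm farther back than shut.
Start: joints at [-0.786, 0.04, 0.085, 0, -1.615, -0.334], TCP at [0.261, -0.54, 0.245] pointing down, gripper open.
Joint ranges: [-2.56, 2.56], [-1.29, 2.01], [-1.08, 1.49], [-3.29, 1.98], [-2.81, -0.18], [-2.99, 2.99]. Speed limits (rad/s): [2.57, 2.57, 3.01, 3.14, 3.14, 3.14].

INTERFACE

Orientations are given as a unit quaternion [x, y, z, w].
In Python, from cell import robot, imaging gives the robot as it stands.
- The arm moves only by the tool drive_tool, never from a script. Its argument "motion" is a list that holds one entry, the list of rows, each a list of 7 numbers: the gripper command: -1 is fully open, 1 is shut, values between are in proportion, then the shift along the tool's x, y, z in mm, then the turn, a rotation vector about the tool's x, y, z in rad. A call has 1 to 12 rows; each row shifts and turns the commanded pose from where the row before left it, along the tool's axes as they then stand; what a row does not reach is not made up. A row lasts 1/8 s, in which the tool goes at most 62.5 mm and 10.7 degrees, less where a joint would pass 70% of its speed; a pose out of reach is approached as far as the arm can. A call with a gripper value outside its range is refused whole. The fingers move at their own pace and stop on an object; "force" is the grip in N (left out, the last holds). Time passes only in rows, so rows that do not move let the fingers close. It gives the time, the measured TCP pose, the force, the opening and the grip force at its end, in the units of the state.
- robot.get_obs(): the state, without advancing time (a new reading comes with each control period).
- imaging.capture(name): name is "scene" or "side" or "wrist"; returns the picture (420x560x3 uint8, red, green, blue); there is no depth.
- imaging.camera_params(name): a dict with "mtx" (3x3 intrinsics, pixels), "T" (4x4, takes a point from camera to world coordinates). Camera axes: x right, y down, z forward; pixel columns grow to the right and rows downward; lengths in m; the calibration is good to about 2 mm. A picture is of the moment at which its call begins: read the wrist's pose just before it. camera_params takes no time and is no camera call; for the wrist camera it gives the pose at the moment of the call.
- robot.hand_in(): hands the job in; it is judged then, once.
The state is a dict: "time": time; "joint_pos": joint angles; "joint_vel": joint speeds; "joint_torque": joint torques, N m; "tcp_pos": TCP position; "tcp_rot": TCP orientation; "wrist_force": force on the tool from outside, world axes, zero at the start; "ft_torque": the same for the moment, N m; "width": finger opening in m; "grasp_force": force on a finger pad.
Only numpy, scipy, OpenCV 4.12 (cv2) and the standard library are available. Lean on these libraries where they do the work, as an engineer would, in place of code of your own. Each camera call takes 0.05 s, during which the arm holds its last target. There are 200 camera calls.

## Working session

There is one attempt and no reset: what is moved stays moved. The work goes in short steps, Python scripts to look and compute and a tool call to move; the robot and the scene stay as the last step left them, time stands still between calls to the robot, and variables do not carry over. Pictures are saved under pics/ and viewed, at most 10 in all, crops included, and the job is handed in when it is done.

Besides the shell and the picture viewer there is one more tool, called after "Emit:" as name(argument=value, ...) on one line, values as JSON. drive_tool: Moves the arm, as the interface text tells. Its arguments: {"type":"object","properties":{"motion":{"type":"array","items":{"type":"array","items":{"type":"array","items":{"type":"number"}}}},"force":{"type":"number"}},"required":["motion"]}

```bash
mkdir -p pics
cat > h.py <<'E'
import numpy as np, cv2
from cell import robot, imaging
from scipy.spatial.transform import Rotation as R
def cap(n,f=None):
    p=imaging.camera_params(n); im=np.array(imaging.capture(n))
    if f: cv2.imwrite('pics/'+f,im[:,:,::-1])
    return im,p
def ray(p,uv):
    d=np.linalg.inv(p['mtx'])@np.array([uv[0],uv[1],1.]); T=np.array(p['T'])
    return T[:3,3],T[:3,:3]@d
def onz(p,uv,z):
    o,d=ray(p,uv); return o+d*(z-o[2])/d[2]
def proj(p,X):
    T=np.linalg.inv(np.array(p['T'])); c=T[:3,:3]@np.asarray(X)+T[:3,3]; q=np.array(p['mtx'])@c; return q[:2]/q[2]
E
python3 - <<'E'
from h import *
o=robot.get_obs();print(o, robot.tcp_to_tips)
for n in ['scene','side','wrist']:
    im,p=cap(n,n+'0.png');print(n,np.round(p['T'],3).tolist(),np.round(p['mtx'],0).tolist())
a=[cv2.imread(f'pics/{n}0.png') for n in('scene','side')]
E
```

```text
{'time': 0.0, 'joint_pos': array([-7.86306648e-01,  4.07951842e-02,  8.38374769e-02, -4.85623039e-04,
       -1.61552478e+00, -3.33699089e-01]), 'joint_vel': array([-0.00072589,  0.00063466, -0.00055643, -0.00031344, -0.00097416,
        0.00041622]), 'joint_torque': array([ 1.21074834e-03, -3.68208969e+01,  3.47414482e+01,  6.93245485e+00,
       -5.42609268e-03,  1.32015418e-05]), 'tcp_pos': array([ 0.26135366, -0.53974617,  0.24429865]), 'tcp_rot': array([-2.23501973e-01,  9.74703082e-01,  8.43378802e-04, -2.41544761e-04]), 'wrist_force': array([ 0.97076813, -0.21194635,  0.05872449]), 'ft_torque': array([0.00298479, 0.0128467 , 0.01306609]), 'grasp_force': 0.0, 'width': 0.0850726628657764} 0.014
scene [[0.61, 0.531, -0.588, 1.558], [0.792, -0.392, 0.468, -0.849], [0.018, -0.751, -0.66, 1.261], [0.0, 0.0, 0.0, 1.0]] [[544.0, 0.0, 288.0], [0.0, 544.0, 209.0], [0.0, 0.0, 1.0]]
side [[-0.935, -0.249, 0.253, 0.235], [-0.355, 0.66, -0.663, 0.773], [-0.002, -0.709, -0.705, 0.977], [0.0, 0.0, 0.0, 1.0]] [[473.0, 0.0, 286.0], [0.0, 473.0, 209.0], [0.0, 0.0, 1.0]]
wrist [[-0.437, 0.85, 0.294, 0.184], [0.9, 0.412, 0.145, -0.578], [0.002, 0.328, -0.945, 0.373], [0.0, 0.0, 0.0, 1.0]] [[304.0, 0.0, 278.0], [0.0, 304.0, 210.0], [0.0, 0.0, 1.0]]
```

View pics/scene0.png

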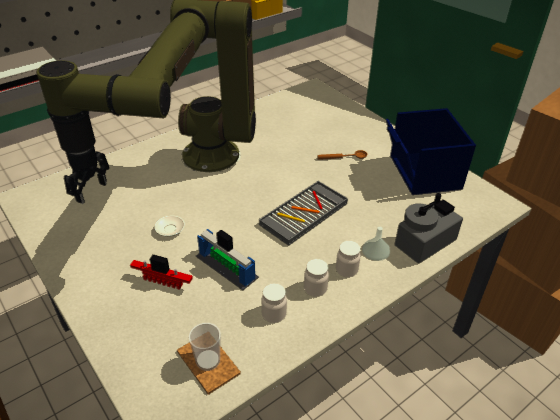

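View pics/side0.png

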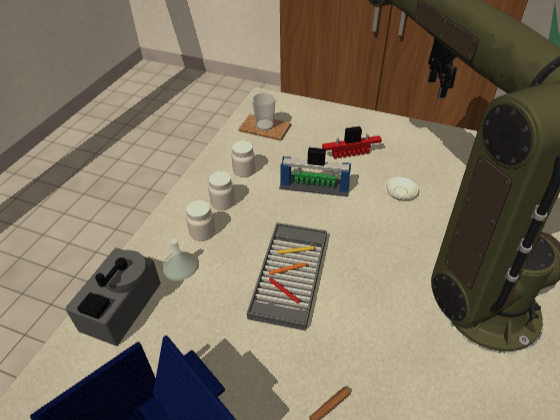

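The scene view shows the rake's black handle in the blue stand at about (224,240), with the green comb below it. It also shows the red look-alike's handle at (160,265), the tray at (305,212) and the rods on the tray. The side view shows the rake at (316,157), the look-alike at (352,134) and the tray at (290,275). Candidates for the rake are those two; I choose the one in the blue stand with the green comb. Next comes one close crop.

```bash
cat > m1.py <<'E'
from h import *
def rd(n): return cv2.imread(f'pics/{n}0.png')
S={}
for n,hb,tb in (('scene',(185,215,270,295),(250,175,360,250)),('side',(270,140,360,200),(240,215,335,330))):
    im=rd(n);hsv=cv2.cvtColor(im,cv2.COLOR_BGR2HSV);p=imaging.camera_params(n);S[n]=p
    x0,y0,x1,y1=hb; c=hsv[y0:y1,x0:x1]
    blue=cv2.inRange(c,(100,110,40),(125,255,255)); blk=cv2.inRange(c,(0,0,0),(180,255,35))
    for nm,m in(('blue',blue),('blk',blk)):
        k,l,s,ce=cv2.connectedComponentsWithStats(m)
        for i in range(1,k):
            if s[i,4]>40: print(n,nm,s[i]+np.array([x0,y0,0,0,0]),ce[i]+[x0,y0])
    x0,y0,x1,y1=tb; c=hsv[y0:y1,x0:x1]
    m=cv2.inRange(c,(0,0,0),(180,90,110)); 
    k,l,s,ce=cv2.connectedComponentsWithStats(m); i=1+s[1:,4].argmax()
    h=cv2.convexHull(np.argwhere(l==i)[:,::-1].astype(np.int32))
    for e in(2,3,5,8):
        q=cv2.approxPolyDP(h,e,True)[:,0]+[x0,y0]
        if len(q)<=4:break
    print('tray',q.tolist(),[np.round(onz(p,v,.027)[:2],3).tolist() for v in q])
    for nm,lo,hi in(('red',(0,150,80),(5,255,255)),('or',(7,150,100),(17,255,255)),('ye',(20,130,100),(32,255,255))):
        mm=cv2.inRange(c,lo,hi)
        pts=np.argwhere(mm>0)[:,::-1]+[x0,y0]
        if len(pts)<8: print(nm,len(pts));continue
        X=np.array([onz(p,v,.025)[:2] for v in pts]);mu=X.mean(0);u,s_,vt=np.linalg.svd(X-mu);t=(X-mu)@vt[0]
        print(nm,len(pts),mu.round(3),'ang',np.arctan2(vt[0,1],vt[0,0]).round(2),'len',np.ptp(t).round(3), 'mid',(mu+vt[0]*(t.max()+t.min())/2).round(3))
a=cv2.resize(rd('scene')[170:300,180:360],None,fx=4,fy=4,interpolation=cv2.INTER_CUBIC)
b=cv2.resize(rd('side')[140:330,240:365],None,fx=3,fy=3,interpolation=cv2.INTER_CUBIC)
cv2.imwrite('pics/cropa.png',a);cv2.imwrite('pics/cropb.png',b)
E
python3 m1.py
```

```text
scene blue [198 235  15  22 184] [203.95108696 246.22826087]
scene blue [239 257  16  29 303] [246.64026403 272.96039604]
scene blk [217 230  16  21 222] [224.45495495 240.4009009 ]
scene blk [198 254  45  33 347] [220.93659942 268.80691643]
tray [[347, 199], [288, 245], [258, 224], [317, 181]] [[0.539, 0.229], [0.596, -0.078], [0.459, -0.098], [0.398, 0.209]]
red 55 [0.478 0.143] ang -0.41 len 0.096 mid [0.476 0.143]
or 84 [0.491 0.077] ang 0.67 len 0.099 mid [0.492 0.077]
ye 86 [0.493 0.012] ang 0.52 len 0.099 mid [0.493 0.012]
side blue [281 161  10  25 194] [285.15979381 174.12886598]
side blue [339 168  11  24 180] [344.26666667 180.69444444]
side blk [308 148  17  17 268] [316.05970149 156.19776119]
tray [[326, 231], [310, 324], [248, 318], [276, 224]] [[0.442, -0.079], [0.39, 0.21], [0.529, 0.245], [0.579, -0.055]]
red 145 [0.481 0.141] ang 2.74 len 0.098 mid [0.481 0.141]
or 135 [0.495 0.075] ang 0.67 len 0.098 mid [0.495 0.075]
ye 134 [0.497 0.011] ang 0.53 len 0.099 mid [0.497 0.01 ]
```

View pics/cropa.png

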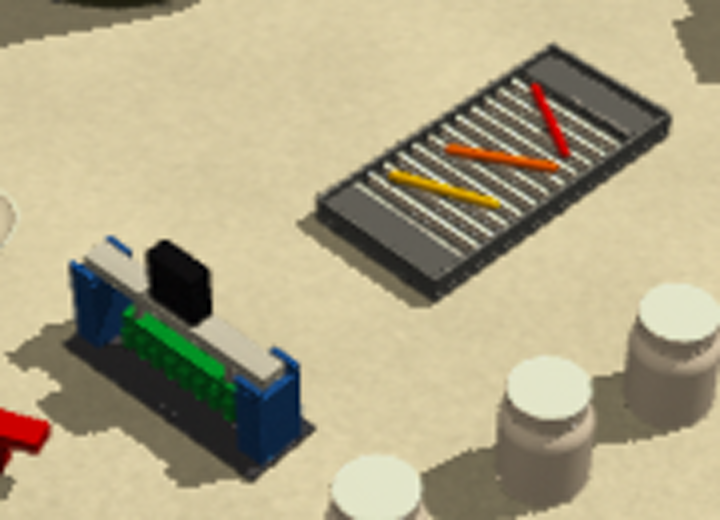

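```bash
cat > m2.py <<'E'
from h import *
ps=imaging.camera_params('scene');pd=imaging.camera_params('side')
def tri(a,b):
    A=[];B=[]
    for p,v in((ps,a),(pd,b)):
        o,d=ray(p,v);d/=np.linalg.norm(d);M=np.eye(3)-np.outer(d,d);A.append(M);B.append(M@o)
    return np.linalg.lstsq(np.vstack(A),np.hstack(B),rcond=None)[0]
print('handle',tri((224.45,240.4),(316.06,156.2)).round(4))
Q=[onz(ps,v,.027)[:2] for v in((259.5,220),(318.25,181.5),(347.75,199.5),(288.7,241.3))]
print(np.round(Q,3).tolist(),'mid',np.mean(Q,0).round(3))
d1=Q[1]-Q[0];d2=Q[2]-Q[3];d=d1+d2;print(np.arctan2(d[1],d[0])-np.pi/2,[np.linalg.norm(x) for x in(d1,d2)])
# posts: centroids, left in scene=right in side? 
for a in((203.95,246.2),(246.64,273)):
    for b in((285.16,174.1),(344.27,180.7)):
        X=tri(a,b);print('post',a,b,X.round(3), np.round(proj(ps,X)-a,1))
E
python3 m2.py
```

```text
handle [ 0.537  -0.2733  0.1147]
[[0.446, -0.083], [0.403, 0.211], [0.543, 0.229], [0.585, -0.066]] mid [0.494 0.073]
0.14184041455504848 [np.float64(0.2965921853222704), np.float64(0.2979292738812804)]
post (203.95, 246.2) (285.16, 174.1) [ 0.567 -0.284  0.077] [23.7 10.4]
post (203.95, 246.2) (344.27, 180.7) [ 0.448 -0.296  0.03 ] [1.  0.6]
post (246.64, 273) (285.16, 174.1) [ 0.625 -0.255  0.035] [0.7 0.3]
post (246.64, 273) (344.27, 180.7) [ 0.512 -0.261 -0.003] [-20.7 -12.1]
```

View pics/cropb.png

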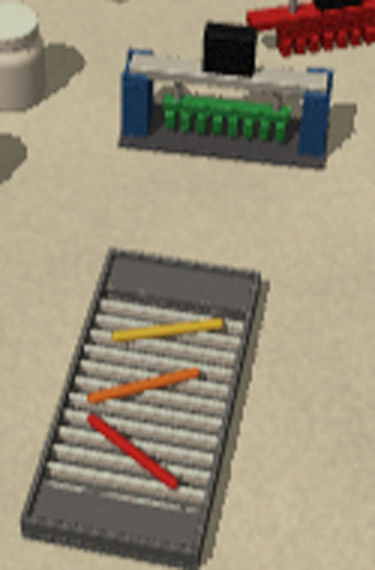

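The second crop confirms the choice: a black handle on the aluminium bar, a green comb and blue posts in the side view. The red look-alike is behind it. I'm moving above the handle now.

Emit:
drive_tool(motion=[[[-1, 0, 0, 0, 0, 0, 0.11], [-1, 0, 0, 0, 0, 0, 0.113], [-1, -40, 24, 0, 0, 0, 0], [-1, -41, 25, 0, 0, 0, 0], [-1, -41, 25, 0, 0, 0, 0], [-1, -41, 25, 0, 0, 0, 0], [-1, -41, 25, 0, 0, 0, 0], [-1, -41, 25, 0, 0, 0, 0], [-1, -41, 25, 0, 0, 0, 0], [-1, -41, 24, 0, 0, 0, 0], [-1, 0, 0, 0, 0, 0, 0], [-1, 0, 0, 0, 0, 0, 0]]])

```text
time: 1.65
tcp_pos: [0.5351, -0.2733, 0.245]
tcp_rot: [-0.114, 0.993, 0.0, -0.0]
wrist_force: [-0.4, -0.4, -0.5]
width: 0.0852
grasp_force: 0.0
```

```bash
cat >> h.py <<'E'
def pose(o=None):
    o=o or robot.get_obs(); r=R.from_quat(o['tcp_rot']).as_matrix()
    yaw=np.arctan2(-r[1,0],-r[0,0]); return np.array(o['tcp_pos']),yaw,r
E
python3 - <<'E'
from h import *
o=robot.get_obs();P,y,r=pose(o);print(o['time'],P.round(4),y.round(3),r.round(3).tolist())
im,p=cap('wrist','w1.png')
print(proj(p,(.537,-.273,.139)))
E
```

```text
1.65 [ 0.5351 -0.2733  0.245 ] 0.228 [[-0.974, -0.226, -0.001], [-0.226, 0.974, 0.0], [0.001, 0.0, -1.0]]
[278.51919224 217.85907635]
```

View pics/w1.png

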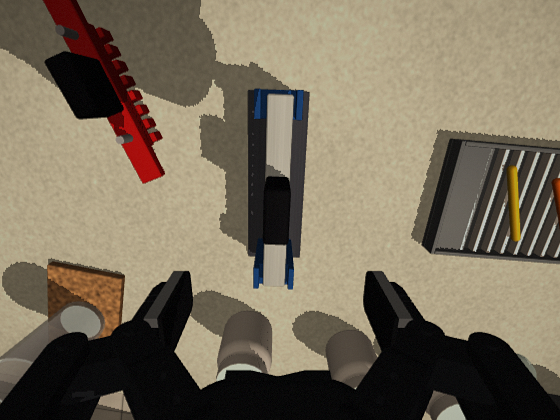

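The wrist view shows the rake bar from (280,95) to (274,286), with the handle at about (277,210). It also shows the tray's near rim corners at (459,139) and (432,252).

Run:
```python
from h import *
p=imaging.camera_params('wrist');im=cv2.imread('pics/w1.png');hsv=cv2.cvtColor(im,cv2.COLOR_BGR2HSV)
m=cv2.inRange(hsv,(0,0,140),(180,40,255))
c=[]
for r in list(range(100,165,8))+list(range(252,284,6)):
    xs=np.where(m[r,262:298]>0)[0]+262
    X=onz(p,((xs.min()+xs.max())/2,r),.089);a=onz(p,(xs.min(),r),.089);b=onz(p,(xs.max(),r),.089)
    c.append(X[:2]);print(r,xs.min(),xs.max(),np.linalg.norm(a-b).round(4))
c=np.array(c);k=np.polyfit(c[:,0],c[:,1],1);print('yaw',np.arctan(k[0]))
e=[onz(p,v,.089)[:2] for v in((280,92),(274,287))];print(e,np.linalg.norm(e[0]-e[1]),np.mean(e,0), np.polyval(k,np.mean(e,0)[0]))
q=[onz(p,v,.027)[:2] for v in((459,139),(432,252))];d=q[1]-q[0];print(q,np.linalg.norm(d),np.arctan2(d[1],d[0]))
b=cv2.inRange(hsv,(0,0,0),(180,255,40))[170:250,255:300];ys,xs=np.where(b>0);print(xs.min()+255,xs.max()+255,ys.min()+170,ys.max()+170)
for z in(.139,.089): print([onz(p,v,z).round(3) for v in((277,177),(277,243))])
```

```text
100 269 291 0.0194
108 272 291 0.0169
116 268 291 0.0206
124 268 288 0.0181
132 268 288 0.0182
140 267 290 0.0211
148 268 290 0.0204
156 267 287 0.0187
164 267 288 0.0198
252 265 283 0.0188
258 265 284 0.02
264 267 282 0.0159
270 265 278 0.0139
276 269 282 0.014
282 266 279 0.0141
yaw 0.19090210072288633
[array([ 0.44034662, -0.29447295]), array([ 0.63449634, -0.25550635])] 0.19802148392492772 [ 0.53742148 -0.27498965] -0.27542952425496425
[array([ 0.44034835, -0.08829611]), array([ 0.57872026, -0.06306813])] 0.14065289681362378 0.18033935457785064
255 291 170 249
[array([ 0.504, -0.282,  0.139]), array([ 0.559, -0.269,  0.139])]
[array([ 0.515, -0.28 ,  0.089]), array([ 0.582, -0.264,  0.089])]
```

Emit:
drive_tool(motion=[[[-1, -2, -1.5, 30, 0, 0, 0.028], [-1, 0, 0, 40, 0, 0, 0], [-1, 0, 0, 35, 0, 0, 0], [-1, 0, 0, 20, 0, 0, 0], [-1, 0, 0, 8, 0, 0, 0], [1, 0, 0, 0, 0, 0, 0], [1, 0, 0, 0, 0, 0, 0], [1, 0, 0, 0, 0, 0, 0], [1, 0, 0, 0, 0, 0, 0], [1, 0, 0, 0, 0, 0, 0], [1, 0, 0, 0, 0, 0, 0]]], force=70)

```text
time: 3.08
tcp_pos: [0.538, -0.2743, 0.1132]
tcp_rot: [-0.1, 0.995, -0.0, 0.001]
wrist_force: [-0.0, 2.2, 5.1]
width: 0.0213
grasp_force: 69.1
```

Run:
```python
from h import *
o=robot.get_obs();P,y,r=pose(o);print(o['time'],P.round(4),y.round(3),o['width'],o['grasp_force'],o['wrist_force'],o['ft_torque'])
```

```text
3.075 [ 0.538  -0.2743  0.1132] 0.2 0.021280420337282575 69.14602160453796 [-0.0059341   2.165221    5.07923008] [0.6264607  0.15639466 0.00582061]
```

Emit:
drive_tool(motion=[[[1, 0, 0, -10, 0, 0, 0], [1, 0, 0, -25, 0, 0, 0], [1, 0, 0, -35, 0, 0, 0], [1, 0, 0, -35, 0, 0, 0], [1, 0, 0, -32, 0, 0, 0.035], [1, 0, 40, 0, 0, 0, 0], [1, -1, 50, 0, 0, 0, 0], [1, -1, 60, 0, 0, 0, 0], [1, -1, 60, 0, 0, 0, 0], [1, -1, 50, 0, 0, 0, 0], [1, 0, 30, 0, 0, 0, 0], [1, 0, 0, 0, 0, 0, 0]]])

```text
time: 4.58
tcp_pos: [0.4934, 0.0141, 0.2489]
tcp_rot: [-0.084, 0.996, 0.0, -0.001]
wrist_force: [-0.6, -0.4, -3.0]
width: 0.0211
grasp_force: 69.3
```

Run:
```python
from h import *
o=robot.get_obs();P,y,r=pose(o);print(o['time'],P.round(4),y.round(3),o['width'],o['grasp_force'],o['wrist_force'],o['ft_torque'])
im,p=cap('wrist','w2.png')
```

```text
4.575 [0.4934 0.0141 0.2489] 0.168 0.021120109106972287 69.34245228767395 [-0.58700962 -0.38134925 -2.9630878 ] [-0.06225247 -0.02904662 -0.06370886]
```

View pics/w2.png

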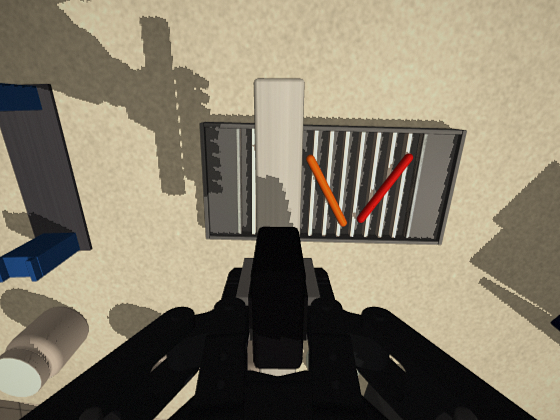

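The wrist view shows the tray's outer rim corners at about (203,123), (466,130), (441,244) and (207,238). The bar end is at row 78, columns 254–304. The orange and red rods are visible and yellow is under the bar.

Run:
```python
from h import *
im=cv2.imread('pics/w2.png');p=imaging.camera_params('wrist');P,y,r=pose()
g=cv2.cvtColor(im,cv2.COLOR_BGR2GRAY).astype(float);hsv=cv2.cvtColor(im,cv2.COLOR_BGR2HSV)
# rim outer lines: first transition sand -> dark scanning inward
dark=(hsv[:,:,2]<110)
def line(pts,z=.027):
    X=np.array([onz(p,v,z)[:2] for v in pts]); 
    for _ in range(3):
        mu=X.mean(0);vt=np.linalg.svd(X-mu)[2];e=(X-mu)@vt[1];k=abs(e)<max(.0012,1.5*np.median(abs(e)));X=X[k]
    return mu,vt[0],e[k].std() if len(e)==len(k) else 0,len(X)
for c in (330,380,420): print('col',c,g[112:140,c].astype(int).tolist(),g[230:252,c].astype(int).tolist())
for q in (150,200): print('row',q,g[q,196:216].astype(int).tolist(),g[q,436:470].astype(int).tolist())
Q=np.array([onz(p,v,.027)[:2] for v in((203,123),(466,130),(441,244),(207,238))])
print(Q.round(4).tolist(),Q.mean(0)); 
for i in range(4):
    d=Q[(i+1)%4]-Q[i];print(np.linalg.norm(d).round(4),np.arctan2(d[1],d[0]).round(3))
b=np.array([onz(p,v,P[2]-.024)[:2] for v in((254,78),(304,78),(279,78))]);print(b,np.linalg.norm(b[0]-b[1]))
L=(b-P[:2])@np.array([[np.cos(y),-np.sin(y)],[np.sin(y),np.cos(y)]]);print('bar end in yaw frame',L.round(4))
```

```text
col 330 [199, 202, 204, 207, 207, 188, 96, 105, 107, 110, 111, 110, 100, 37, 49, 99, 104, 101, 92, 113, 167, 180, 190, 201, 210, 213, 216, 217] [49, 46, 46, 41, 31, 32, 29, 30, 43, 83, 104, 109, 164, 208, 204, 202, 202, 204, 203, 206, 202, 198]
col 380 [198, 199, 201, 202, 202, 207, 190, 103, 109, 110, 113, 113, 112, 107, 76, 43, 84, 103, 108, 104, 141, 232, 225, 219, 211, 202, 184, 154] [220, 221, 222, 224, 225, 229, 215, 117, 22, 36, 75, 118, 108, 143, 196, 191, 186, 187, 194, 194, 193, 188]
col 420 [195, 195, 196, 201, 201, 203, 203, 184, 98, 104, 105, 108, 112, 111, 110, 88, 31, 76, 104, 109, 106, 56, 51, 49, 56, 57, 55, 54] [115, 114, 114, 113, 115, 114, 117, 117, 90, 29, 36, 81, 122, 110, 146, 206, 203, 196, 194, 196, 197, 193]
row 150 [109, 109, 107, 111, 104, 55, 48, 49, 45, 18, 36, 47, 50, 49, 48, 50, 48, 47, 47, 48] [110, 111, 112, 110, 111, 109, 108, 111, 110, 110, 110, 109, 110, 109, 111, 105, 51, 46, 48, 27, 24, 23, 31, 98, 105, 101, 124, 196, 195, 193, 198, 197, 193, 187]
row 200 [206, 119, 104, 108, 107, 107, 110, 82, 91, 92, 99, 79, 44, 89, 91, 94, 92, 92, 93, 92] [118, 116, 114, 118, 120, 114, 50, 46, 32, 23, 23, 31, 99, 107, 107, 152, 196, 190, 185, 186, 189, 198, 203, 205, 208, 202, 195, 192, 198, 203, 204, 204, 202, 202]
[[0.4414, -0.0809], [0.3997, 0.2102], [0.5388, 0.2305], [0.5801, -0.0636]] [0.49000982 0.07403329]
0.294 1.713
0.1406 0.145
0.297 -1.431
0.1398 -3.018
[[ 0.39916161 -0.01509952]
 [ 0.39529963  0.00768787]
 [ 0.39723069 -0.00370628]] 0.02311233431432818
bar end in yaw frame [[-0.0978 -0.012 ]
 [-0.0978  0.0111]
 [-0.0978 -0.0005]]
```

Run:
```python
from h import *
p=imaging.camera_params('wrist')
Q=np.array([onz(p,v,.027)[:2] for v in((201,122.9),(466.5,130.3),(442,245),(205.8,239.3))])
print(Q.round(4).tolist(),Q.mean(0)); 
for i in range(4):
    d=Q[(i+1)%4]-Q[i];print(np.linalg.norm(d).round(4),np.arctan2(d[1],d[0]).round(3))
im=cv2.imread('pics/w2.png');hsv=cv2.cvtColor(im,cv2.COLOR_BGR2HSV)
mid=Q.mean(0);t=.143;Rz=np.array([[np.cos(t),-np.sin(t)],[np.sin(t),np.cos(t)]])
for nm,lo,hi in(('red',(0,150,80),(5,255,255)),('or',(7,150,100),(17,255,255))):
    ys,xs=np.where(cv2.inRange(hsv,lo,hi)[100:250,200:470]>0);X=np.array([(onz(p,(a+200,b+100),.026)[:2]-mid)@Rz for a,b in zip(xs,ys)])
    mu=X.mean(0);vt=np.linalg.svd(X-mu)[2];s=(X-mu)@vt[0];print(nm,mu.round(4),np.arctan(vt[0,1]/vt[0,0]).round(3),np.ptp(s).round(3),X.min(0).round(3),X.max(0).round(3))
# yellow from scene
for m in((.493,.012),(.497,.0105)): print('y',(np.array(m)-mid)@Rz)
P,y,r=pose();print('tcp local',(P[:2]-mid)@Rz,y)
```

```text
[[0.4416, -0.0831], [0.3999, 0.2109], [0.5399, 0.2322], [0.5822, -0.065]] [0.49092357 0.07375202]
0.2969 1.712
0.1416 0.151
0.3001 -1.43
0.1417 -3.013
red [-0.0016  0.0666] -0.546 0.099 [-0.043  0.038] [0.043 0.094]
or [ 0.003  -0.0027] 0.525 0.099 [-0.039 -0.028] [0.049 0.025]
y [-0.00674524 -0.06141763]
y [-0.00299984 -0.06347237]
tcp local [-0.00604569 -0.06051863] 0.16668768521813815
```

Emit:
drive_tool(motion=[[[1, -2, -20, 0, 0, 0, 0.026], [1, -2, -25, 0, 0, 0, 0], [1, -2, -20.5, 0, 0, 0, 0], [1, 0, 0, 25, 0, 0, 0], [1, 0, 0, 35, 0, 0, 0], [1, 0, 0, 30, 0, 0, 0], [1, 0, 0, 20, 0, 0, 0], [1, 0, 0, 5, 0, 0, 0], [1, 0, 0, 0, 0, 0, 0], [1, 0, 0, 0, 0, 0, 0]]])

```text
time: 5.88
tcp_pos: [0.5101, -0.0515, 0.1357]
tcp_rot: [-0.069, 0.998, 0.0, 0.001]
wrist_force: [0.1, 0.7, -2.0]
width: 0.0217
grasp_force: 69.3
```

```bash
cat > st.py <<'E'
from h import *
o=robot.get_obs();P,y,r=pose(o);mid=np.array([.491,.0738]);t=.143
Rz=np.array([[np.cos(t),-np.sin(t)],[np.sin(t),np.cos(t)]])
print('t',round(o['time'],2),'local',((P[:2]-mid)@Rz*1e3).round(2),'z',(P[2]*1e3).round(2),'yaw',y.round(4),'F loc',(np.array(o['wrist_force'])[:2]@Rz).round(2),o['wrist_force'][2].round(2),'M',o['ft_torque'].round(2),'tilt',r[2,:2].round(4))
E
python3 st.py; python3 -c "
from h import *
im,p=cap('side');cv2.imwrite('pics/s2.png',cv2.resize(im[170:330,230:370,::-1],None,fx=4,fy=3.7,interpolation=cv2.INTER_CUBIC)[:590])"
```

```text
t 5.88 local [   1.03 -126.75] z 135.71 yaw 0.1388 F loc [0.15 0.69] -1.97 M [ 0.05  0.04 -0.02] tilt [-0.002  -0.0001]
```

View pics/s2.png

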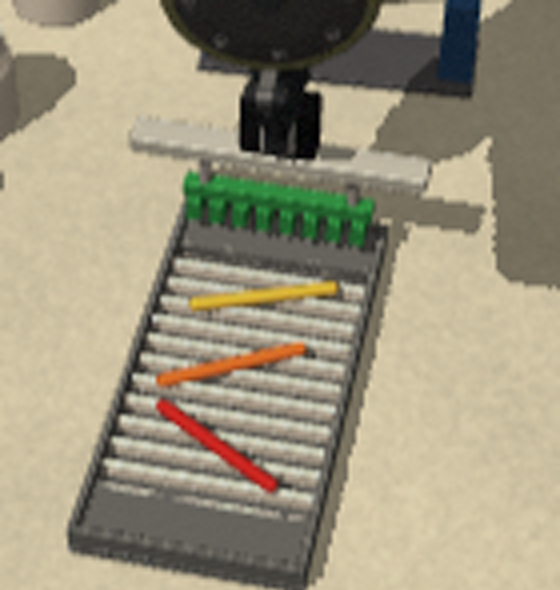

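The side view shows the green comb (185–370, 180–240 in the crop) above the near apron, between the rims and clear of the yellow rod.

Emit:
drive_tool(motion=[[[1, 1, 1.5, 4, 0, 0, -0.003], [1, 0, 0, 4, 0, 0, 0], [1, 0, 0, 3, 0, 0, 0], [1, 0, 0, 2, 0, 0, 0], [1, 0, 0, 0, 0, 0, 0], [1, 0, 0, 0, 0, 0, 0]]])

```text
time: 6.68
tcp_pos: [0.5083, -0.0501, 0.1214]
tcp_rot: [-0.071, 0.997, 0.0, 0.0]
wrist_force: [-0.2, 0.5, -2.4]
width: 0.0212
grasp_force: 69.3
```

Emit:
drive_tool(motion=[[[1, 0, 0, 2, 0, 0, 0], [1, 0, 0, 2, 0, 0, 0], [1, 0, 0, 0, 0, 0, 0], [1, 0, 0, 0, 0, 0, 0]]])

```text
time: 7.18
tcp_pos: [0.5084, -0.0501, 0.1177]
tcp_rot: [-0.071, 0.997, -0.0, 0.0]
wrist_force: [-0.2, 0.5, 0.1]
width: 0.021
grasp_force: 69.8
```

```bash
python3 st.py
```

```text
t 7.17 local [  -0.41 -125.16] z 117.73 yaw 0.1419 F loc [-0.08  0.55] 0.1 M [0.13 0.16 0.08] tilt [-0.0007 -0.0001]
```

Emit:
drive_tool(motion=[[[1, -1.2, 0, 0, 0, 0, 0], [1, -1.3, 0, 0, 0, 0, 0], [1, 0, 0, 0, 0, 0, 0], [1, 0, 0, 0, 0, 0, 0]]])

```text
time: 7.68
tcp_pos: [0.5107, -0.0499, 0.1173]
tcp_rot: [-0.071, 0.997, -0.0, -0.0]
wrist_force: [-1.7, -0.9, 1.8]
width: 0.0212
grasp_force: 69.8
```

```bash
python3 st.py
```

```text
t 7.67 local [   1.87 -125.22] z 117.29 yaw 0.1418 F loc [-1.8 -0.6] 1.79 M [-0.27  0.52  0.03] tilt [ 0.0002 -0.0001]
```

Emit:
drive_tool(motion=[[[1, 1.2, 0, 0, 0, 0, 0], [1, 1.3, 0, 0, 0, 0, 0], [1, 1.2, 0, 0, 0, 0, 0], [1, 1.3, 0, 0, 0, 0, 0], [1, 0, 0, 0, 0, 0, 0], [1, 0, 0, 0, 0, 0, 0]]])

```text
time: 8.43
tcp_pos: [0.5058, -0.0504, 0.1173]
tcp_rot: [-0.071, 0.997, 0.0, 0.0]
wrist_force: [0.3, 1.0, 1.4]
width: 0.0208
grasp_force: 69.9
```

```bash
python3 st.py
```

```text
t 8.43 local [  -3.08 -125.06] z 117.32 yaw 0.1418 F loc [0.41 0.96] 1.36 M [ 0.23 -0.64 -0.06] tilt [-0.0001  0.0002]
```

Emit:
drive_tool(motion=[[[1, 0, 0, -1, 0, 0, 0], [1, -1.3, 0, 0, 0, 0, 0], [1, -1.3, 0, 0, 0, 0, 0], [1, 0, 0, 0, 0, 0, 0], [1, 0, 0, 0, 0, 0, 0]]])

```text
time: 9.05
tcp_pos: [0.5081, -0.0503, 0.1181]
tcp_rot: [-0.071, 0.997, -0.0, -0.0]
wrist_force: [-2.1, 0.3, 1.5]
width: 0.0211
grasp_force: 69.8
```

```bash
python3 st.py; python3 -c "
from h import *
im,p=cap('side');b,q=cap('scene');
A=cv2.resize(im[180:250,260:350,::-1],None,fx=6,fy=6,interpolation=cv2.INTER_CUBIC)
P=pose()[0];c=proj(q,(P[0],P[1],.03)).astype(int);print(c)
B=cv2.resize(b[c[1]-30:c[1]+30,c[0]-35:c[0]+25,::-1],None,fx=4.2,fy=7,interpolation=cv2.INTER_CUBIC)
cv2.imwrite('pics/s3.png',np.hstack([A,B]))"
```

```text
t 9.05 local [  -0.75 -125.24] z 118.07 yaw 0.1416 F loc [-2.04  0.64] 1.48 M [-0.05  0.51  0.02] tilt [ 0.0008 -0.0001]
[278 225]
```

View pics/s3.png

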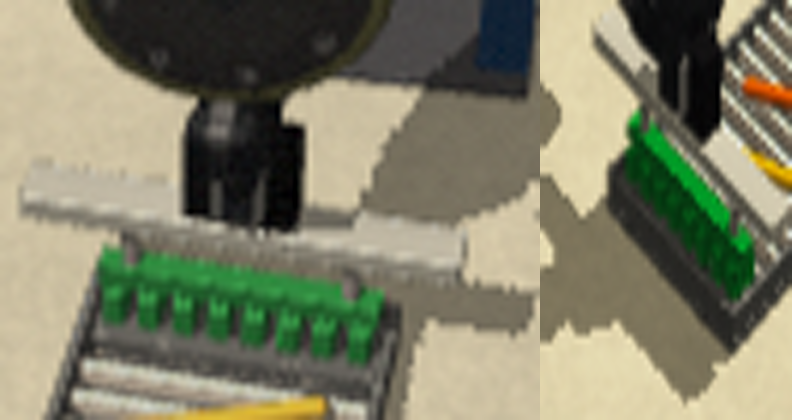

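The left half of the picture shows the comb teeth (105–372, 290–360) inside the rims on the apron. I'll lift and set the comb down again to get a clean reading.

Emit:
drive_tool(motion=[[[1, 0, 0, -3, 0, 0, 0], [1, 0, 0, -2, 0, 0, 0], [1, 0, 0, 0, 0, 0, 0], [1, 0, 0, 0, 0, 0, 0]]])

```text
time: 9.65
tcp_pos: [0.5082, -0.0501, 0.123]
tcp_rot: [-0.071, 0.997, 0.0, -0.0]
wrist_force: [0.5, 0.6, -2.7]
width: 0.0209
grasp_force: 69.4
```

```bash
python3 st.py
```

```text
t 9.65 local [  -0.59 -125.06] z 123.04 yaw 0.1418 F loc [0.55 0.53] -2.73 M [0.04 0.02 0.05] tilt [0.0003 0.0002]
```

Emit:
drive_tool(motion=[[[1, 0, 0, 2, 0, 0, 0], [1, 0, 0, 1.5, 0, 0, 0], [1, 0, 0, 0.5, 0, 0, 0], [1, 0, 0, 0, 0, 0, 0], [1, 0, 0, 0, 0, 0, 0]]])

```text
time: 10.28
tcp_pos: [0.5083, -0.0502, 0.1194]
tcp_rot: [-0.071, 0.997, 0.0, 0.0]
wrist_force: [-1.0, 1.1, -0.2]
width: 0.0215
grasp_force: 69.6
```

```bash
python3 st.py
```

```text
t 10.28 local [  -0.5  -125.17] z 119.44 yaw 0.1418 F loc [-0.79  1.21] -0.19 M [ 0.02  0.34 -0.05] tilt [-0.0001 -0.    ]
```

Run:
```python
from h import *
pd=imaging.camera_params('side');ps=imaging.camera_params('scene')
P=np.array([.5081,-.0503,.1181]);t=.142;ex=np.array([np.cos(t),np.sin(t),0]);ey=np.array([-np.sin(t),np.cos(t),0])
def L(x,y,dz): return P+ex*x+ey*y+np.array([0,0,dz+.001])
tocrop=lambda v:((v-[260,180])*6).round(0)
print('bar bottom front corners',tocrop(proj(pd,L(.098,.012,-.039))),tocrop(proj(pd,L(-.098,.012,-.039))),'top',tocrop(proj(pd,L(.098,.012,-.025))),tocrop(proj(pd,L(-.098,.012,-.025))))
for s in(.0542,.061): print(s,'sole end teeth centre front bottom',tocrop(proj(pd,L(.056,.012,-.039-s))),tocrop(proj(pd,L(-.056,.012,-.039-s))))
im=cv2.imread('pics/s3.png')[:,:540];h=cv2.cvtColor(im,cv2.COLOR_BGR2HSV);g=cv2.inRange(h,(45,100,30),(80,255,255))
for c in range(100,390,10):
    ys=np.where(g[:,c])[0]
    print(c,ys.min() if len(ys) else 0,ys.max() if len(ys) else 0,end='; ')
```

```text
bar bottom front corners [ 16. 215.] [456. 285.] top [ 15. 192.] [459. 263.]
0.0542 sole end teeth centre front bottom [110. 313.] [354. 353.]
0.061 sole end teeth centre front bottom [110. 323.] [353. 363.]
100 261 282; 110 250 320; 120 252 322; 130 268 301; 140 259 325; 150 253 329; 160 254 320; 170 257 294; 180 258 332; 190 260 334; 200 262 307; 210 262 335; 220 265 339; 230 266 330; 240 268 307; 250 269 343; 260 272 345; 270 273 313; 280 275 349; 290 276 351; 300 278 335; 310 280 319; 320 281 355; 330 283 355; 340 286 326; 350 303 360; 360 292 362; 370 290 352; 380 291 318;
```

Emit:
drive_tool(motion=[[[1, 0, 0, -3, 0, 0, 0], [1, 1.4, 0, 0, 0, 0, 0], [1, 0, 0, 2, 0, 0, 0], [1, 0, 0, 1.2, 0, 0, 0], [1, 0, 0, 0, 0, 0, 0], [1, 0, 0, 0, 0, 0, 0]]])

```text
time: 11.02
tcp_pos: [0.5069, -0.0504, 0.1192]
tcp_rot: [-0.071, 0.997, -0.0, -0.0]
wrist_force: [-0.3, -0.8, 0.5]
width: 0.0209
grasp_force: 69.6
```

```bash
python3 st.py
```

```text
t 11.03 local [  -1.93 -125.16] z 119.23 yaw 0.1419 F loc [-0.41 -0.76] 0.49 M [0.14 0.39 0.06] tilt [ 0. -0.]
```

Emit:
drive_tool(motion=[[[1, 0, 2, 0, 0, 0, 0], [1, 0, 4, 0, 0, 0, 0], [1, 0, 4, 0, 0, 0, 0], [1, 0, 4, 0, 0, 0, 0], [1, 0, 4, 0, 0, 0, 0], [1, 0, 4, 0, 0, 0, 0], [1, 0, 4, 0, 0, 0, 0], [1, 0, 4, 0, 0, 0, 0], [1, 0, 4, 0, 0, 0, 0], [1, 0, 4, 0, 0, 0, 0]]])

```text
time: 12.28
tcp_pos: [0.5015, -0.0124, 0.1191]
tcp_rot: [-0.071, 0.997, 0.0, -0.0]
wrist_force: [-0.2, -0.5, -0.6]
width: 0.0213
grasp_force: 69.7
```

```bash
python3 st.py
```

```text
t 12.28 local [ -1.87 -86.86] z 119.1 yaw 0.1417 F loc [-0.29 -0.5 ] -0.63 M [-0.43 -0.11  0.  ] tilt [0.     0.0001]
```

Emit:
drive_tool(motion=[[[1, 0, 4, 0, 0, 0, 0], [1, 0, 4, 0, 0, 0, 0], [1, 0, 4, 0, 0, 0, 0], [1, 0, 4, 0, 0, 0, 0], [1, 0, 4, 0, 0, 0, 0], [1, 0, 4, 0, 0, 0, 0], [1, 0, 4, 0, 0, 0, 0], [1, 0, 4, 0, 0, 0, 0], [1, 0, 4, 0, 0, 0, 0], [1, 0, 4, 0, 0, 0, 0], [1, 0, 4, 0, 0, 0, 0], [1, 0, 4, 0, 0, 0, 0]]])

```text
time: 13.78
tcp_pos: [0.4947, 0.0351, 0.1191]
tcp_rot: [-0.071, 0.997, 0.0, -0.0]
wrist_force: [-0.7, -0.0, -0.2]
width: 0.0212
grasp_force: 69.7
```

```bash
python3 st.py; python3 -c "
from h import *
im,p=cap('side');cv2.imwrite('pics/s4.png',cv2.resize(im[180:330,230:350,::-1],None,fx=4,fy=4,interpolation=cv2.INTER_CUBIC))"
```

```text
t 13.78 local [ -1.82 -38.87] z 119.09 yaw 0.1418 F loc [-0.74  0.08] -0.21 M [-0.44 -0.15 -0.01] tilt [0.0001 0.    ]
```

View pics/s4.png

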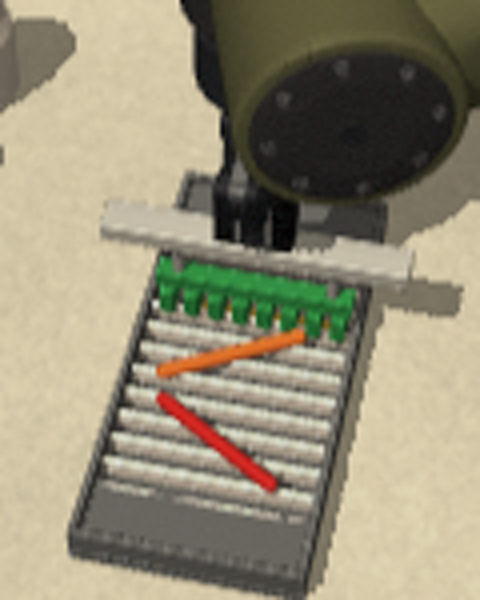

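The comb is halfway across. Yellow shows only through the tooth gaps (row 310 of the crop), so it lies in a groove under the comb. Orange (160–305, 335–375) is next.

Emit:
drive_tool(motion=[[[1, 0, 4, 0, 0, 0, 0], [1, 0, 4, 0, 0, 0, 0], [1, 0, 4, 0, 0, 0, 0], [1, 0, 4, 0, 0, 0, 0], [1, 0, 4, 0, 0, 0, 0], [1, 0, 4, 0, 0, 0, 0], [1, 0, 4, 0, 0, 0, 0], [1, 0, 4, 0, 0, 0, 0], [1, 0, 4, 0, 0, 0, 0], [1, 0, 4, 0, 0, 0, 0], [1, 0, 4, 0, 0, 0, 0], [1, 0, 4, 0, 0, 0, 0]]])

```text
time: 15.32
tcp_pos: [0.4879, 0.0826, 0.1191]
tcp_rot: [-0.071, 0.997, 0.0, -0.0]
wrist_force: [0.1, -0.5, -0.7]
width: 0.0212
grasp_force: 69.7
```

```bash
cat > rods.py <<'E'
import sys
from h import *
mid=np.array([.491,.0738]);t=.142;Rz=np.array([[np.cos(t),-np.sin(t)],[np.sin(t),np.cos(t)]])
for n in sys.argv[1:]:
    im,p=cap(n);hsv=cv2.cvtColor(im,cv2.COLOR_RGB2HSV)
    pt=np.array([proj(p,list(mid+Rz@np.array(c))+[.02]) for c in((.066,.15),(.066,-.15),(-.066,-.15),(-.066,.15))]).astype(np.int32)
    mk=cv2.fillPoly(np.zeros(im.shape[:2],np.uint8),[pt],255)
    for nm,lo,hi in(('red',(0,150,60),(5,255,255)),('or',(7,150,60),(17,255,255)),('ye',(20,130,60),(32,255,255))):
        ys,xs=np.where((cv2.inRange(hsv,lo,hi)>0)&(mk>0))
        if len(xs)<6: print(n,nm,len(xs));continue
        X=np.array([(onz(p,(a,b),.017)[:2]-mid)@Rz for a,b in zip(xs,ys)]);mu=X.mean(0);vt=np.linalg.svd(X-mu)[2];s=(X-mu)@vt[0]
        print(n,nm,len(xs),'mean',(mu*1e3).round(1),'ang',np.arctan(vt[0,1]/vt[0,0]).round(3),'len',np.ptp(s).round(3),'xr',(X[:,0].min()*1e3).round(),(X[:,0].max()*1e3).round())
E
python3 st.py; python3 rods.py side scene
```

```text
t 15.32 local [-1.77  9.16] z 119.08 yaw 0.1418 F loc [ 0.06 -0.56] -0.66 M [-0.45 -0.15  0.01] tilt [0.0001 0.0001]
side red 142 mean [ 0.3 63.1] ang -0.543 len 0.099 xr -41.0 44.0
side or 63 mean [ 2.  30.3] ang 0.007 len 0.095 xr -47.0 49.0
side ye 0
scene red 12 mean [-14.2  82.9] ang -0.58 len 0.096 xr -50.0 33.0
scene or 1
scene ye 53 mean [-10.8 -41.2] ang 0.007 len 0.098 xr -56.0 41.0
```

Emit:
drive_tool(motion=[[[1, 0, 4, 0, 0, 0, 0], [1, 0, 4, 0, 0, 0, 0], [1, 0, 4, 0, 0, 0, 0], [1, 0, 4, 0, 0, 0, 0], [1, 0, 4, 0, 0, 0, 0], [1, 0, 4, 0, 0, 0, 0], [1, 0, 4, 0, 0, 0, 0], [1, 0, 4, 0, 0, 0, 0], [1, 0, 4, 0, 0, 0, 0], [1, 0, 4, 0, 0, 0, 0], [1, 0, 4, 0, 0, 0, 0], [1, 0, 4, 0, 0, 0, 0]]])

```text
time: 16.92
tcp_pos: [0.4812, 0.1301, 0.1191]
tcp_rot: [-0.071, 0.997, 0.0, -0.0]
wrist_force: [0.6, -1.6, -0.2]
width: 0.0212
grasp_force: 69.7
```

```bash
python3 st.py; python3 rods.py side scene
```

```text
t 16.93 local [-1.71 57.15] z 119.09 yaw 0.1418 F loc [ 0.38 -1.7 ] -0.18 M [-0.43 -0.03  0.02] tilt [0.0001 0.0001]
side red 142 mean [ 6.7 83.9] ang -0.347 len 0.1 xr -38.0 55.0
side or 2
side ye 18 mean [-20.4 -36.3] ang 0.995 len 0.135 xr -38.0 40.0
scene red 14 mean [-16.4 105.7] ang -0.05 len 0.036 xr -34.0 2.0
scene or 56 mean [ 1.4 36.8] ang -0.172 len 0.096 xr -47.0 51.0
scene ye 57 mean [ -6.9 -35.4] ang 0.173 len 0.096 xr -56.0 41.0
```

Emit:
drive_tool(motion=[[[1, 0, 4, 0, 0, 0, 0], [1, 0, 4, 0, 0, 0, 0], [1, 0, 4, 0, 0, 0, 0], [1, 0, 4, 0, 0, 0, 0], [1, 0, 4, 0, 0, 0, 0], [1, 0, 4, 0, 0, 0, 0], [1, 0, 4, 0, 0, 0, 0], [1, 0, 4, 0, 0, 0, 0], [1, 0, 4, 0, 0, 0, 0], [1, 0, 4, 0, 0, 0, 0]]])

```text
time: 18.27
tcp_pos: [0.4755, 0.1697, 0.1191]
tcp_rot: [-0.071, 0.997, 0.0, -0.0]
wrist_force: [-0.1, -1.4, -0.3]
width: 0.0213
grasp_force: 69.7
```

```bash
python3 st.py; python3 rods.py side scene
```

```text
t 18.27 local [-1.67 97.14] z 119.07 yaw 0.1418 F loc [-0.29 -1.33] -0.25 M [-0.43 -0.09  0.03] tilt [0.0001 0.0001]
side red 16 mean [  4.4 102.5] ang -0.003 len 0.082 xr -34.0 48.0
side or 5
side ye 19 mean [-12.3 -42. ] ang 0.002 len 0.035 xr -30.0 5.0
scene red 0
scene or 49 mean [ 1.7 32.9] ang 0.112 len 0.108 xr -47.0 54.0
scene ye 56 mean [ -6.2 -40.3] ang -0.001 len 0.1 xr -56.0 43.0
```

Emit:
drive_tool(motion=[[[1, 0, 0, -6, 0, 0, 0], [1, 0, 0, -35, 0, 0, 0], [1, 0, 0, -45, 0, 0, 0], [1, 0, -25, -44, 0, 0, 0], [1, 0, -50, 0, 0, 0, 0], [1, 0, -60, 0, 0, 0, 0], [1, 0, -60, 0, 0, 0, 0], [1, 0, -60, 0, 0, 0, 0], [1, 0, -60, 0, 0, 0, 0], [1, 0, -60, 0, 0, 0, 0], [1, 0, -48, 0, 0, 0, 0], [1, 0, -25, 0, 0, 0, 0]]])

```text
time: 19.88
tcp_pos: [0.5385, -0.2765, 0.2482]
tcp_rot: [-0.07, 0.998, 0.0, -0.001]
wrist_force: [-0.1, 0.4, -2.2]
width: 0.0213
grasp_force: 69.4
```

```bash
python3 st.py; python3 rods.py side scene wrist; python3 -c "
from h import *
P,y,r=pose();print(P,y)
a,_=cap('side');b,_=cap('scene')
A=cv2.resize(a[220:330,240:335,::-1],(400,463),interpolation=cv2.INTER_CUBIC);B=cv2.resize(b[175:250,255:352,::-1],(400,463),interpolation=cv2.INTER_CUBIC)
cv2.imwrite('pics/f1.png',np.hstack([A,B]))"
```

```text
t 19.88 local [  -2.95 -353.45] z 248.23 yaw 0.1393 F loc [-0.02  0.41] -2.22 M [ 0.06 -0.05 -0.02] tilt [0.0015 0.0009]
side red 62 mean [  7.5 102.5] ang -0.0 len 0.097 xr -41.0 55.0
side or 61 mean [ 0.6 30.1] ang -0.002 len 0.095 xr -47.0 49.0
side ye 51 mean [ -6.6 -42.1] ang -0.001 len 0.096 xr -54.0 42.0
scene red 46 mean [  5.1 104.2] ang -0.007 len 0.097 xr -43.0 54.0
scene or 49 mean [-0.7 31.7] ang -0.003 len 0.099 xr -51.0 49.0
scene ye 56 mean [ -6.  -40.1] ang -0.01 len 0.1 xr -56.0 43.0
wrist red 0
wrist or 0
wrist ye 571 mean [ -9.5 -43.7] ang 0.001 len 0.098 xr -57.0 42.0
[ 0.53854341 -0.27499599  0.2481467 ] 0.13954604953856153
```

View pics/f1.png

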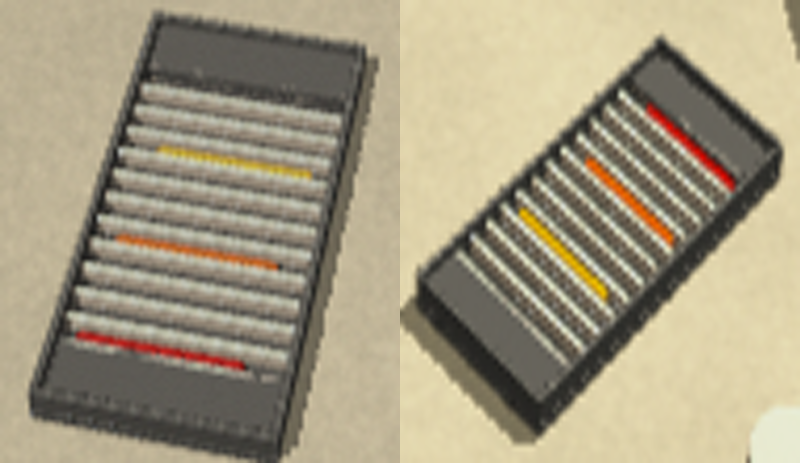

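All three rods lie flat in grooves in both views: yellow at y ≈ -45 mm, orange at 27 and red at 99. Next I hang the rake back.

Emit:
drive_tool(motion=[[[1, 0.5, 0.7, 0, 0, 0, -0.06], [1, 0, 0, 25, 0, 0, 0], [1, 0, 0, 35, 0, 0, 0], [1, 0, 0, 30, 0, 0, 0], [1, 0, 0, 20, 0, 0, 0], [1, 0, 0, 5, 0, 0, 0], [1, 0, 0, 5, 0, 0, 0], [1, 0, 0, 5, 0, 0, 0], [1, 0, 0, 4, 0, 0, 0], [1, 0, 0, 0, 0, 0, 0], [1, 0, 0, 0, 0, 0, 0]]])

```text
time: 21.5
tcp_pos: [0.5384, -0.2735, 0.1203]
tcp_rot: [-0.101, 0.995, -0.0, 0.0]
wrist_force: [-0.3, 0.1, -2.7]
width: 0.0212
grasp_force: 69.5
```

```bash
python3 st.py; python3 -c "
from h import *
print(pose()[:2])"
```

```text
t 21.5 local [  -2.61 -350.56] z 120.32 yaw 0.2017 F loc [-0.25  0.17] -2.68 M [ 0.01 -0.01 -0.  ] tilt [-0.0002 -0.0002]
(array([ 0.53837362, -0.27354963,  0.12031634]), np.float64(0.20172121383926667))
```

Emit:
drive_tool(motion=[[[1, 0, -0.7, 2, 0, 0, 0], [1, 0, 0, 2, 0, 0, 0], [1, 0, 0, 2, 0, 0, 0], [1, 0, 0, 1.2, 0, 0, 0], [1, 0, 0, 0, 0, 0, 0], [1, 0, 0, 0, 0, 0, 0]]])

```text
time: 22.25
tcp_pos: [0.5385, -0.2742, 0.1132]
tcp_rot: [-0.101, 0.995, -0.0, 0.0]
wrist_force: [-1.6, 1.1, 0.0]
width: 0.021
grasp_force: 70.0
```

```bash
python3 st.py; python3 -c "
from h import *
print(pose()[:2])"
```

```text
t 22.25 local [  -2.59 -351.23] z 113.23 yaw 0.2019 F loc [-1.47  1.28] 0.02 M [0.18 0.35 0.02] tilt [-0.0003 -0.0003]
(array([ 0.53849197, -0.27421502,  0.11322991]), np.float64(0.2018590265216016))
```

The rake is seated: its weight is off the wrist and the height matches the pickup. I'm opening slowly, then retreating.

Emit:
drive_tool(motion=[[[0.4, 0, 0, 0, 0, 0, 0], [0, 0, 0, 0, 0, 0, 0], [-0.5, 0, 0, 0, 0, 0, 0], [-1, 0, 0, 0, 0, 0, 0], [-1, 0, 0, 0, 0, 0, 0], [-1, 0, 0, 0, 0, 0, 0], [-1, 0, 0, -15, 0, 0, 0], [-1, 0, 0, -35, 0, 0, 0], [-1, 0, 0, -45, 0, 0, 0], [-1, 0, 0, -37, 0, 0, 0], [-1, 0, 0, 0, 0, 0, 0], [-1, 0, 0, 0, 0, 0, 0]]])

```text
time: 23.75
tcp_pos: [0.5384, -0.274, 0.245]
tcp_rot: [-0.101, 0.995, 0.0, 0.0]
wrist_force: [-0.9, -0.6, 0.3]
width: 0.0854
grasp_force: 0.0
```

```bash
python3 rods.py side scene
python3 - <<'E'
from h import *
im,p=cap('wrist');old=cv2.imread('pics/w1.png')[:,:,::-1]
hsv=cv2.cvtColor(im,cv2.COLOR_RGB2HSV);m=cv2.inRange(hsv,(0,0,140),(180,40,255))
c=[]
for r in range(120,165,8):
    xs=np.where(m[r,255:300]>0)[0]+255
    if len(xs): c.append(onz(p,((xs.min()+xs.max())/2,r),.089)[:2]);print(r,xs.min(),xs.max(),c[-1].round(4),end=';')
for n in('scene','side'):
    a,_=cap(n);b=cv2.imread(f'pics/{n}0.png')[:,:,::-1];x,y,w,h=(185,215,85,80) if n=='scene' else (270,140,90,60)
    d=np.abs(a[y:y+h,x:x+w].astype(int)-b[y:y+h,x:x+w]).max(2);print(n,(d>60).sum())
    k=cv2.inRange(cv2.cvtColor(a,cv2.COLOR_RGB2HSV),(0,0,0),(180,255,35))[y:y+40,x+20:x+55];ys,xs=np.where(k);print(xs.mean()+x+20,ys.mean()+y)
print(pose()[0],robot.get_obs()['width'])
E
```

```text
side red 63 mean [  7.  102.4] ang 0.003 len 0.097 xr -41.0 55.0
side or 61 mean [ 0.6 30.1] ang -0.002 len 0.095 xr -47.0 49.0
side ye 51 mean [ -6.6 -42.1] ang -0.001 len 0.096 xr -54.0 42.0
scene red 46 mean [  5.1 104.2] ang -0.007 len 0.097 xr -43.0 54.0
scene or 49 mean [-0.7 31.7] ang -0.003 len 0.099 xr -51.0 49.0
scene ye 56 mean [ -6.  -40.1] ang -0.01 len 0.1 xr -56.0 43.0
120 266 288 [ 0.4664 -0.29  ];128 266 288 [ 0.4732 -0.2886];136 269 289 [ 0.4797 -0.2854];144 266 289 [ 0.487  -0.2853];152 267 288 [ 0.4942 -0.2838];160 267 287 [ 0.5015 -0.2828];scene 29
224.41592920353983 240.3053097345133
side 193
315.74531835205994 156.26217228464418
[ 0.53817368 -0.27405061  0.24396654] 0.08568392569676431
```

The rake's handle is back at its original pixels in both views, and the rods haven't moved. I'm handing in.

```bash
python3 -c "
from h import *
print(robot.hand_in())"
```

```text
the job is handed in; nothing more can be done
None
```

I handed the job in at about 24 s of the 67 s allowed: all three rods lie in grooves and the rake hangs back in its stand, released, but the hand-in returned no verdict.

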